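# Open the spring vise on its pull-out tray to the red index and hold it

## Robot

A 6-joint arm with a two-finger parallel gripper is mounted at the origin on the work surface. World frame = base frame: x ahead of the robot, y to its left, z up, the work surface at z = 0. Lengths are in m, angles in degrees, forces in N, time in s.
With the tool pointing down it reaches from about 0.4 to 0.925 m from the base axis. Payload 12.5 kg.
Tool frame: the origin (TCP) lies between the finger pads; the fingertips stand 14 mm ahead of it and the grasp point (between the pads) lies 5 mm behind it; z points along the fingers, y is the line along which they close (so a half turn about z gives the same grasp; the last joint's range is limited). The gripper opens to 95 mm and grips with 3 to 60 N. Pads are 20 mm wide; open, the fingers measure 119 mm over their backs; the gripper's body (75 mm by 180 mm) begins 59 mm behind the grasp point.
Start: joints at [-70.565, 28.126, 89.318, -0, 62.55, -6.05], TCP at [0.269, -0.564, 0.194] pointing down, gripper open.
Joint ranges: [-177.58, 177.58], [-47.91, 125.51], [2.72, 160], [-65.01, 245.01], [3.68, 167.84], [-153.87, 153.87]. Speed limits (degrees/s): [127.2, 127.2, 159.86, 180, 180, 180].

## Interface

Orientations are given as a 3x3 rotation matrix whose columns are the frame's x, y, z axes.
In Python, from cell import ctrl gives the robot as it stands.
- The arm moves only by the tool drive_tool, never from a script. Its argument "steps" is a list of rows, each a list of 5 numbers: the shift along the tool's x, y, z in cm, then the turn about the tool's z in degrees, then the closure, from 0 (fully open) to 1 (shut). A call has 1 to 20 rows; each row is the pose to reach, as a shift and turn from the pose commanded when the call began, along the tool's axes at that moment; what a row does not reach only later rows make up. A row lasts 1/8 s, in which the tool goes at most 62.5 mm and 10.7 degrees, less where a joint would pass 70% of its speed; a pose out of reach is approached as far as the arm can. A call with a gripper value outside its range is refused whole. The fingers move at their own pace and stop on an object; "grip_force" is the grip in N (left out, the last holds). Time passes only in rows, so rows that repeat a pose let the fingers close. It gives the time, the measured TCP pose, the force, the opening and the grip force at its end, in the units of the state.
- ctrl.read_state(): the state, without advancing time (a new reading comes with each control period).
- ctrl.capture(name): name is "scene" or "top"; returns a dict with "frame" (384x512x3 uint8, red, green, blue), "range_z" (384x512 float32, m along the optical axis (not along the pixel's ray), 0 where there is no reading), "K" (3x3 intrinsics, pixels), "rvec" (rotation vector, rad) and "tvec" (3), from world to camera coordinates, as OpenCV has them. Camera axes: x right, y down, z forward; pixel columns grow to the right and rows downward; lengths in m; the calibration is good to about 2 mm. A picture is of the moment at which its call begins.
- ctrl.finish_job(): hands the job in; it is judged then, once.
Trained networks look in the newest picture that a camera, given by its name, has taken for a name from the list of things; names that differ only in an ending like _2 or _b are one class to them, and where a whole thing is asked for, a point or a joint stands for the part that bears it (a point fixed in the world has none). Each returns a list of dicts, best first, with "p" (0 to 1); they miss things now and then, are a little off and sometimes report something else, mostly with a low value. They report only what shows in the picture. A call takes as long as a camera call.
- ctrl.look_for(camera, query): "box" ([left, top, right, bottom] in pixels, round what is visible of it).
- ctrl.pinpoint(camera, query): "pixel" ([column, row] in pixels: a listed point, or the origin of a listed thing).
The state is a dict: "time": time; "joint_positions": joint angles; "dq": joint speeds; "joint_torque": joint torques, N m; "tool_pos": TCP position; "tool_rot": TCP orientation; "force": force on the tool from outside, world axes, zero at the start; "moment": the same for the moment, N m; "grip_width": finger opening in m; "finger_force": force on a finger pad.
Only numpy, scipy, OpenCV 4.12 (cv2) and the standard library are available. Lean on these libraries where they do the work, as an engineer would, in place of code of your own. Each camera call takes 0.05 s, during which the arm holds its last target. There are 200 camera calls.

## Task

Pull the vise tray out from under the wooden riser until it reaches its stop, then pull the vise's spring-return jaw open towards the tray's handle until the white line on the jaw lines up with the red index beside it (do not push the index), ready for a pot to be set in. Finish while still holding the jaw there with the gripper: it snaps shut if let go. Leave the pliers and the rake lying where they are.

Things in the scene. Friction and masses are not known exactly. Their poses are not given: they have to be found in the camera images.
- riser: Fixed dark wooden riser shelf, 200 deep (x) by 340 wide (y), upper face 102 above the bench, open in front; a pot and cups (up to 95 tall) stand on it, 55 or more behind its front. Origin: on the bench under the middle of its front edge. +x points from the front edge back under the shelf, z up. The vise tray slides out along its -x axis (about towards the robot). Pose varies.
- tray (a joint): How far the vise tray is out of the riser, m: 0 fully in, 0.130 at its stop. Starts at 0 to 0.02. Light friction (about 2 N, plus 8 N per m/s), no spring; it stays where it is left. The tray is a pale wooden board 280 long, 170 wide, upper face 18 above the bench, with a dark strip across its front, top 30 above the bench.
- tray_handle (a point): Middle of the tray's steel handle: a horizontal round bar, 12 diameter, 90 long along the riser's y axis, centre line 66 above the bench, on a leg at each end, at the front of the tray. Free before and behind down to the front strip: pinch or hook it from above. Tray fully in, it is 78 in front of the riser's front edge. Axes as the riser's.
- jaw: Sliding vise jaw on the tray: a black block 36 (x) by 80 (y) by 18, top 36 above the bench, with an upright steel grip post in its middle. A white line crosses the block's top on its +y side at mid length. Origin: under the block's middle on the tray board, so post and line share its x; axes as the riser's. At rest 128 behind the tray handle (+x), under the riser until the tray is out.
- jaw_grip (a point): Point on the centre line of the jaw's grip post, 66 above the bench. Post 16 (x) by 22 (y), faces square to the riser's axes, top 80 above the bench, free all round for a grip from above. The jaw opens along -x, up to 65 from rest, against a spring: 4.8 N at rest, 1.2 N more per 10 mm (about 11 N at 50 mm). Let go, it closes.
- index: Red block 12 by 12 by 14 high with a small pointer, stiff on the tray, centred 54 to the +y side of the vise's middle line, top 32 above the bench. Origin: on the tray board on the vise's middle line, level in x with the pointer; the jaw is at the mark when both origins coincide. Axes as the riser's. Set 20 to 53 from the jaw's rest towards the handle; rides with the tray; do not push it.
- pliers: Steel jin pliers about 160 long, 52 wide, 12 high, lying loose on the bench to one side in front of the riser. Origin: near its middle, on the bench; x along it.
- rake: Root rake about 210 long with a wooden handle of 18 diameter and three steel tines, lying loose on the bench on its other side. Origin: near its middle, on the bench; x along it.

How it is judged:
By the outcome, as a careful person would: the job done as asked, in the order asked, and still so for the second after the job is handed in, while the arm keeps its last pose, push and grip.
It also fails if it takes over 48 s, if anything falls off the work surface, if the arm or the gripper's body presses on something with over 40 N, if the wrist force passes 120 N, or if a joint passes its speed limit or range.

## Working session

There is one attempt and no reset: what is moved stays moved. The work goes in short steps, Python scripts to look and compute and a tool call to move; the robot and the scene stay as the last step left them, time stands still between calls to the robot, and variables do not carry over. Pictures are saved under pics/ and viewed, at most 10 in all, crops included, and the job is handed in when it is done.

Besides the shell and the picture viewer there is one more tool, called by a JSON object that holds its "op" and its "data". drive_tool: Moves the arm, as the interface text tells. Its arguments: {"type":"object","properties":{"steps":{"type":"array"},"grip_force":{"type":"number"}},"required":["steps"]}

```bash
mkdir -p pics; cat > h.py <<'E'
import numpy as np,cv2
from cell import ctrl
def cap(n,f=None):
    c=ctrl.capture(n)
    if f: cv2.imwrite('pics/'+f,c['frame'][:,:,::-1])
    return c
def ray(c,px):
    R=cv2.Rodrigues(np.array(c['rvec'],float))[0];t=np.array(c['tvec'],float).ravel()
    d=R.T@np.linalg.inv(c['K'])@np.array([px[0],px[1],1.]);o=-R.T@t
    return o,d
def atz(c,px,z):
    o,d=ray(c,px);return o+d*(z-o[2])/d[2]
def atd(c,px):
    o,d=ray(c,px);return o+d*c['range_z'][int(round(px[1])),int(round(px[0]))]
def proj(c,P):
    return cv2.projectPoints(np.array(P,float).reshape(-1,3),np.array(c['rvec'],float),np.array(c['tvec'],float),c['K'],None)[0].reshape(-1,2)
E
python3 - <<'E'
from h import *
np.set_printoptions(precision=4,suppress=True)
s=ctrl.read_state();print(s['tool_pos'],s['tool_rot'],s['grip_width'])
Z=dict(riser=0,tray_handle=.066,jaw_grip=.066,jaw=.018,index=.018,pliers=0,rake=0)
for n in('scene','top'):
    c=cap(n,n+'0.png');print(n,ray(c,(256,192)))
    for q,z in Z.items():
        for r in ctrl.pinpoint(n,q)[:2]:print(q,r['p'],r['pixel'],atz(c,r['pixel'],z))
E
```

```text
[ 0.2688 -0.5639  0.1932] [[ 0.9027  0.4303 -0.0004]
 [ 0.4303 -0.9027  0.0011]
 [ 0.0001 -0.0012 -1.    ]] 0.09508826369529134
scene (array([ 1.4324, -0.0931,  0.6497]), array([-0.8261,  0.1418, -0.5456]))
riser 0.79 [200.1, 249.4] [ 0.7048 -0.1147  0.    ]
riser 0.35 [273.1, 208.1] [0.5458 0.1141 0.    ]
tray_handle 0.8 [192.7, 210.7] [ 0.6191 -0.1279  0.066 ]
jaw_grip 0.35 [205.2, 248.8] [ 0.7782 -0.1005  0.066 ]
jaw 0.47 [115.9, 231.1] [ 0.6199 -0.3378  0.018 ]
pliers 0.81 [117.9, 230.3] [ 0.5939 -0.3399  0.    ]
rake 0.53 [271.2, 207.8] [0.5434 0.1085 0.    ]
top (array([0.4194, 0.0571, 1.2328]), array([ 0.1685, -0.0017, -0.9858]))
riser 0.98 [310.9, 169.5] [ 0.6999 -0.1108  0.    ]
tray_handle 0.77 [318.6, 194.2] [ 0.6133 -0.1224  0.066 ]
tray_handle 0.63 [390.2, 203.2] [ 0.5886 -0.3236  0.066 ]
pliers 0.65 [387.6, 205.6] [ 0.5909 -0.337   0.    ]
rake 0.61 [238.3, 219.5] [0.5471 0.1071 0.    ]
```

View pics/top0.png

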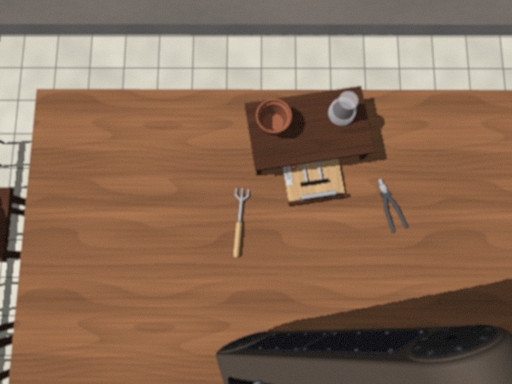

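View pics/scene0.png

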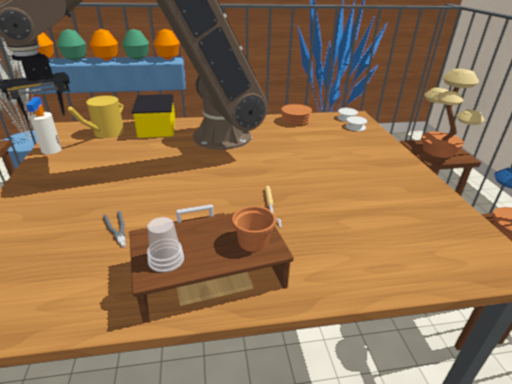

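The top view shows the riser at cols 247-380, rows 88-173, its front edge running (257,173)-(375,153). The tray handle lies around (318,196), the pliers to the right at (390,205), and the rake to the left at (240,220). The scene view shows the handle at (195,212), and the path to it is clear. Next I fit the riser yaw from depth.

```bash
cat >> h.py <<'E'
def cloud(c):
    v,u=np.mgrid[0:384,0:512];R=cv2.Rodrigues(np.array(c['rvec'],float))[0];t=np.array(c['tvec'],float).ravel()
    z=c['range_z'];p=np.stack([u,v,np.ones_like(u)],-1).reshape(-1,3)@np.linalg.inv(c['K']).T*z.reshape(-1,1)
    return ((p-t)@R)[z.ravel()>0]
E
python3 - <<'E'
from h import *
np.set_printoptions(precision=4,suppress=True)
for n in('top','scene'):
    P=cloud(cap(n))
    near=(abs(P[:,0]-.75)<.25)&(abs(P[:,1]+.11)<.28)
    r=P[near&(abs(P[:,2]-.102)<.006)]
    b=cv2.minAreaRect(r[:,:2].astype(np.float32));print(n,len(r),b);print(cv2.boxPoints(b))
    h=P[near&(P[:,0]<.66)&(abs(P[:,2]-.066)<.012)&(abs(P[:,1]+.12)<.08)]
    if len(h)>3:
        m=h.mean(0);d=h-m;u=np.linalg.svd(d)[2][0];print('handle',len(h),m,u,(d@u).min(),(d@u).max())
E
```

```text
top 6635 ((0.7993595600128174, -0.09388908743858337), (0.20186039805412292, 0.3400225043296814), 9.063775062561035)
[[ 0.6729  0.0581]
 [ 0.7265 -0.2777]
 [ 0.9258 -0.2459]
 [ 0.8722  0.0899]]
handle 150 [ 0.611  -0.1219  0.07  ] [-0.1587  0.9872 -0.0182] -0.04961033277348582 0.04921814606280319
scene 6536 ((0.8017783164978027, -0.0922076404094696), (0.20393699407577515, 0.33945232629776), 9.002411842346191)
[[ 0.6745  0.0595]
 [ 0.7276 -0.2758]
 [ 0.929  -0.2439]
 [ 0.8759  0.0914]]
handle 189 [ 0.6178 -0.1213  0.0685] [ 0.1611 -0.9868  0.0138] -0.050611276756490776 0.049872866981336285
```

{"op": "drive_tool", "data": {"steps": [[50.2,-25,3,-73.6,0.4],[50.2,-25,3,-73.6,0.4],[50.2,-25,3,-73.6,0.4],[50.2,-25,3,-73.6,0.4],[50.2,-25,3,-73.6,0.4],[50.2,-25,3,-73.6,0.4],[50.2,-25,3,-73.6,0.4],[50.2,-25,3,-73.6,0.4],[50.2,-25,3,-73.6,0.4],[50.2,-25,3,-73.6,0.4],[50.2,-25,3,-73.6,0.4],[50.2,-25,3,-73.6,0.4],[50.2,-25,3,-73.6,0.4],[50.2,-25,3,-73.6,0.4]], "grip_force": 25}}

```text
time: 2.65
tool_pos: [0.6143, -0.1232, 0.164]
tool_rot: [[-0.157, 0.988, 0.0], [0.988, 0.157, -0.0], [-0.0, 0.0, -1.0]]
force: [-0.6, 0.8, 0.2]
grip_width: 0.057
finger_force: 0.0
```

{"op": "drive_tool", "data": {"steps": [[0,0,5,0,0.4],[0,0,8,0,0.4],[0,0,10.3,0,0.4],[0,0,10.3,0,0.4],[0,0,10.3,0,0.4],[0,0,10.3,0,0.95],[0,0,10.3,0,0.95],[0,0,10.3,0,0.95],[0,0,10.3,0,0.95],[0,0,10.3,0,0.95],[0,0,10.3,0,0.95]]}}

```text
time: 4.03
tool_pos: [0.6145, -0.1225, 0.0608]
tool_rot: [[-0.158, 0.987, -0.0], [0.987, 0.158, -0.0], [-0.0, -0.0, -1.0]]
force: [0.3, -0.1, 0.1]
grip_width: 0.0062
finger_force: 0.0
```

```bash
python3 - <<'E'
from h import *
np.set_printoptions(precision=4,suppress=True)
s=ctrl.read_state();print(s['grip_width'],s['finger_force'],s['tool_pos'])
a=cap('top');b=cap('scene')
print([(n,r['p'],atz(c,r['pixel'],.066)) for n,c in(('top',a),('scene',b)) for r in ctrl.pinpoint(n,'tray_handle')[:2]])
f=lambda c,p:cv2.resize(c['frame'][int(p[1])-50:int(p[1])+50,int(p[0])-60:int(p[0])+60,::-1],None,fx=4,fy=4,interpolation=cv2.INTER_CUBIC)
pt=[.6145,-.1225,.066]
cv2.imwrite('pics/c1.png',np.vstack([f(a,proj(a,pt)[0]),f(b,proj(b,pt)[0])])[:,:480][::1][:800]); 
cv2.imwrite('pics/c1.png',cv2.resize(np.hstack([f(a,proj(a,pt)[0]),f(b,proj(b,pt)[0])]),(800,333)))
E
```

```text
0.006213361611548605 0.0 [ 0.6145 -0.1225  0.0608]
[('scene', 0.73, array([ 0.6237, -0.1386,  0.066 ])), ('scene', 0.35, array([0.6347, 0.0921, 0.066 ]))]
```

View pics/c1.png

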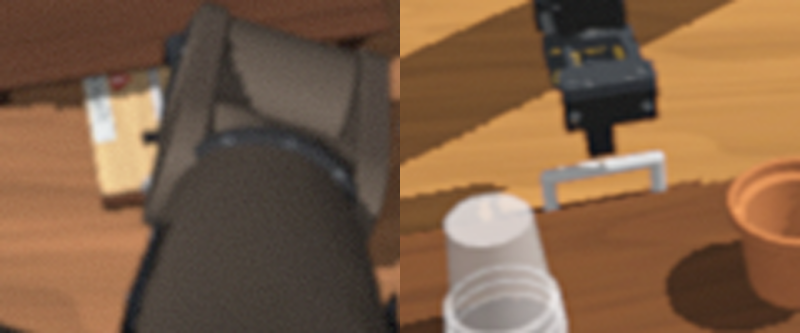

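The right pane shows closed fingers on the robot side of the bar, or above it, and the bar isn't between them. I'll measure the bar again from depth.

```bash
python3 - <<'E'
from h import *
np.set_printoptions(precision=4,suppress=True)
s=ctrl.read_state();print(s['grip_width'],s['finger_force'])
c=cap('scene');P=cloud(c)
ex=np.array([.9875,.1573]);ey=np.array([-.1573,.9875]);o=np.array([.6145,-.1225])
q=np.c_[(P[:,:2]-o)@ex,(P[:,:2]-o)@ey,P[:,2]]
m=(abs(q[:,0])<.06)&(abs(q[:,1])<.065)&(q[:,2]>.035)&(q[:,2]<.13)
q=q[m]
for a in np.arange(-.055,.06,.01):
    k=q[abs(q[:,1]-a)<.005]
    for z0,z1 in((.045,.06),(.06,.078),(.078,.13)):
        j=k[(k[:,2]>z0)&(k[:,2]<=z1)]
        if len(j):print(round(a,3),z0,len(j),np.median(j,0),j.min(0),j.max(0))
E
```

```text
0.005358815743652201 0.0
-0.045 0.045 15 [ 0.005  -0.0453  0.053 ] [ 0.0019 -0.0499  0.0476] [ 0.0079 -0.0411  0.0588]
-0.045 0.06 21 [ 0.0038 -0.0451  0.0687] [-0.0046 -0.049   0.0605] [ 0.0073 -0.0404  0.0732]
-0.035 0.045 3 [ 0.0007 -0.0388  0.0486] [-0.0004 -0.0393  0.0469] [ 0.0018 -0.0386  0.0528]
-0.035 0.06 16 [ 0.004  -0.0348  0.0714] [-0.0038 -0.0399  0.0639] [ 0.0068 -0.0307  0.0729]
-0.025 0.06 17 [ 0.0028 -0.026   0.07  ] [-0.0018 -0.0298  0.0619] [ 0.0079 -0.0205  0.075 ]
-0.015 0.06 17 [ 0.0035 -0.0153  0.0702] [-0.0052 -0.0193  0.0624] [ 0.0072 -0.0103  0.0741]
-0.015 0.078 6 [ 0.0082 -0.0112  0.1006] [-0.0036 -0.0115  0.0844] [ 0.0109 -0.0107  0.1104]
-0.005 0.06 16 [ 0.0036 -0.0051  0.0715] [-0.0033 -0.0098  0.0641] [ 0.009 -0.     0.074]
-0.005 0.078 36 [ 0.0095 -0.005   0.0987] [ 0.005  -0.0099  0.0832] [ 0.0128 -0.0004  0.1133]
0.005 0.06 17 [0.0038 0.0048 0.0711] [-0.0038  0.0002  0.0635] [0.0073 0.0098 0.0738]
0.005 0.078 29 [0.0104 0.0048 0.0977] [0.0048 0.0011 0.084 ] [0.0128 0.0097 0.1135]
0.015 0.06 17 [0.0044 0.0159 0.0704] [-0.0051  0.0112  0.0626] [0.0059 0.0197 0.0727]
0.015 0.078 6 [0.0087 0.0104 0.103 ] [0.0074 0.01   0.0842] [0.0122 0.0118 0.1135]
0.025 0.06 14 [0.0046 0.0249 0.0713] [-0.0017  0.0201  0.0664] [0.0063 0.0292 0.0738]
0.035 0.045 1 [-0.0028  0.0399  0.0544] [-0.0028  0.0399  0.0544] [-0.0028  0.0399  0.0544]
0.035 0.06 18 [0.0024 0.0346 0.0689] [-0.0051  0.0308  0.0611] [0.0061 0.0398 0.0742]
0.045 0.045 14 [0.0042 0.0438 0.0521] [0.0018 0.0407 0.0457] [0.0071 0.0496 0.0598]
0.045 0.06 17 [0.0036 0.0446 0.0674] [0.001  0.0402 0.0602] [0.0076 0.0484 0.0741]
0.055 0.045 3 [0.0022 0.0504 0.0554] [0.0018 0.05   0.0527] [0.0028 0.0504 0.0591]
0.055 0.06 3 [0.0028 0.0507 0.0663] [0.0008 0.0504 0.0632] [0.0032 0.0512 0.0683]
```

```bash
python3 - <<'E'
from h import *
np.set_printoptions(precision=4,suppress=True)
s=ctrl.read_state();print(s['grip_width'],s['tool_pos'],s['joint_positions'],s['force'])
c=cap('scene','s2.png')
u0=proj(c,[.6145,-.1225,.1])[0];u=int(round(u0[0]))
for v in range(int(u0[1])-32,int(u0[1])+22):
    p=atd(c,(u,v));print(v,p-[.6145,-.1225,0],c['frame'][v,u])
E
```

```text
0.00505689675995221 [ 0.6145 -0.1225  0.0608] [-17.3104  36.9254  96.1792  -0.006   46.8934 -26.3934] [ 0.13   -0.1754  0.6137]
167 [0.0145 0.0086 0.2069] [47 47 46]
168 [0.0121 0.0083 0.2027] [74 76 78]
169 [0.0183 0.0083 0.2033] [72 76 80]
170 [0.0219 0.0082 0.2025] [52 56 59]
171 [0.021  0.0079 0.1991] [43 45 49]
172 [0.0239 0.0078 0.1979] [56 54 49]
173 [0.0201 0.0075 0.1929] [79 70 51]
174 [0.0094 0.007  0.1838] [74 66 47]
175 [0.0156 0.0069 0.1845] [47 46 43]
176 [0.0198 0.0068 0.184 ] [46 48 52]
177 [0.0266 0.0068 0.1851] [65 68 72]
178 [0.0618 0.0076 0.203 ] [74 78 83]
179 [0.0678 0.0075 0.2038] [74 79 82]
180 [0.0701 0.0074 0.2024] [74 79 83]
181 [0.0762 0.0074 0.2033] [74 78 83]
182 [0.0801 0.0073 0.2029] [74 78 83]
183 [0.087  0.0073 0.2044] [72 75 81]
184 [0.0897 0.0072 0.2033] [61 64 68]
185 [0.0915 0.007  0.2017] [46 49 52]
186 [0.0893 0.0067 0.1976] [41 44 48]
187 [0.0916 0.0066 0.1962] [42 44 46]
188 [0.0892 0.0063 0.192 ] [33 33 33]
189 [0.0879 0.0061 0.1884] [25 26 26]
190 [0.0881 0.0059 0.1857] [28 27 25]
191 [0.0818 0.0055 0.1789] [27 27 27]
192 [0.0818 0.0052 0.1
[... 475 characters left out ...]
205 [ 0.0081 -0.0003  0.0871] [87 61 42]
206 [ 0.0047 -0.0007  0.0814] [165 133 104]
207 [-0.0031 -0.0012  0.0726] [198 175 156]
208 [ 0.0005 -0.0013  0.0718] [167 160 154]
209 [ 0.0047 -0.0014  0.0714] [146 147 148]
210 [ 0.0068 -0.0016  0.0696] [148 147 147]
211 [ 0.0063 -0.0019  0.0659] [164 139 125]
212 [-0.0814 -0.0055 -0.0009] [198 142  90]
213 [-0.0718 -0.0054  0.0023] [206 147  80]
214 [-0.072  -0.0057 -0.0016] [210 151  83]
215 [-0.0627 -0.0056  0.0016] [215 157  88]
216 [-0.0613 -0.0059 -0.001 ] [218 159  91]
217 [-0.0545 -0.0059  0.0003] [200 143  81]
218 [-0.0063 -0.0042  0.0327] [141  92  53]
219 [-0.0029 -0.0043  0.0317] [111  68  41]
220 [ 0.097  -0.0004  0.1039] [137  86  53]
```

Depth shows the fingertips at z≈0.084 and the body underside at z≈0.161. The tool is therefore about 36 mm higher than the state reports. The bar is right below the fingers, so I'll open, lower by the observed gap and grip.

{"op": "drive_tool", "data": {"steps": [[0,0,0,0,0.4],[0,0,0,0,0.4],[0,0,0,0,0.4],[0,0,0,0,0.4],[0,0,0,0,0.4],[0,0,1.2,0,0.4],[0,0,2.4,0,0.4],[0,0,3.3,0,0.4],[0,0,3.3,0,0.4],[0,0,3.3,0,0.9],[0,0,3.3,0,0.9],[0,0,3.3,0,0.9],[0,0,3.3,0,0.9],[0,0,3.3,0,0.9],[0,0,3.3,0,0.9]]}}

```text
time: 6.2
tool_pos: [0.6145, -0.1225, 0.0279]
tool_rot: [[-0.158, 0.987, -0.0], [0.987, 0.158, -0.0], [-0.0, -0.0, -1.0]]
force: [-1.4, -1.2, 0.2]
grip_width: 0.0116
finger_force: 25.0
```

{"op": "drive_tool", "data": {"steps": [[0,-1,0,0,0.9],[0,-2.5,0,0,0.9],[0,-4,0,0,0.9],[0,-5.5,0,0,0.9],[0,-7,0,0,0.9],[0,-8.5,0,0,0.9],[0,-9.7,0,0,0.9],[0,-10.5,0,0,0.9],[0,-11,0,0,0.9],[0,-11.4,0,0,0.9],[0,-11.4,0,0,0.9]]}}

```text
time: 7.58
tool_pos: [0.5015, -0.1406, 0.0278]
tool_rot: [[-0.158, 0.987, -0.001], [0.987, 0.158, -0.0], [0.0, -0.001, -1.0]]
force: [-2.4, -3.2, 1.6]
grip_width: 0.0114
finger_force: 25.0
```

{"op": "drive_tool", "data": {"steps": [[0,-0.2,0,0,0.9],[0,-0.4,0,0,0.9],[0,-0.6,0,0,0.9],[0,-0.7,0,0,0.9],[0,-0.8,0,0,0.9],[0,-0.8,0,0,0.9]]}}

```text
time: 8.32
tool_pos: [0.4975, -0.1415, 0.0279]
tool_rot: [[-0.157, 0.988, 0.007], [0.988, 0.157, -0.001], [-0.002, 0.007, -1.0]]
force: [21.2, 9.4, -10.7]
grip_width: 0.0118
finger_force: 25.0
```

Force rises to 21 N with the motion stalled, so the tray has reached its stop. I'll relax, release, rise and look.

{"op": "drive_tool", "data": {"steps": [[0,0.4,0,0,0.9],[0,0.4,0,0,0.4],[0,0.4,0,0,0.4],[0,0.4,0,0,0.4],[0,0.4,0,0,0.4],[0,0.4,0,0,0.4],[0,0.4,-3,0,0.4],[0,0.4,-8,0,0.4],[0,0.4,-8,0,0.4]]}}

```text
time: 9.45
tool_pos: [0.4994, -0.1417, 0.1107]
tool_rot: [[-0.158, 0.987, 0.005], [0.987, 0.158, -0.002], [-0.003, 0.005, -1.0]]
force: [0.9, 0.3, 0.3]
grip_width: 0.0573
finger_force: 0.0
```

```bash
python3 - <<'E'
from h import *
np.set_printoptions(precision=4,suppress=True)
s=ctrl.read_state();print(s['tool_pos'],s['force'])
o=np.array([.7005,-.109]);ex=np.array([.9875,.1573]);ey=np.array([-.1573,.9875])
for n in('scene','top'):
    c=cap(n,n+'3.png')
    for q,z in dict(tray_handle=.066,jaw_grip=.066,jaw=.018,index=.018).items():
        for r in ctrl.pinpoint(n,q)[:2]:
            p=atz(c,r['pixel'],z);print(n,q,r['p'],r['pixel'],p,'riser',(p[:2]-o)@ex,(p[:2]-o)@ey)
a=cv2.imread('pics/top3.png')[130:250,260:420];b=cv2.imread('pics/scene3.png')[150:270,120:280]
cv2.imwrite('pics/c3.png',cv2.resize(np.hstack([a,b]),(800,300),interpolation=cv2.INTER_CUBIC))
E
```

```text
[ 0.4994 -0.1417  0.1107] [0.8947 0.3391 0.3398]
scene tray_handle 0.63 [182.1, 187.8] [ 0.4976 -0.1577  0.066 ] riser -0.20805865586273314 -0.016143887456791822
scene jaw_grip 0.68 [195.3, 207.8] [ 0.6063 -0.1206  0.066 ] riser -0.09485322983397786 0.003373487971214534
scene jaw 0.52 [194.7, 225.9] [ 0.6255 -0.1261  0.018 ] riser -0.07671997925779107 -0.005121004777321117
scene index 0.34 [185.3, 187.8] [ 0.422  -0.1528  0.018 ] riser -0.28190498920084517 0.0005940645996491637
top tray_handle 0.56 [326.7, 236.5] [ 0.494  -0.1425  0.066 ] riser -0.20923301796346333 -0.0005777657513560914
top jaw_grip 0.85 [314.9, 188.2] [ 0.6306 -0.1122  0.066 ] riser -0.06955807537608405 0.00784008488950047
top jaw 0.71 [313.9, 194.8] [ 0.6195 -0.1158  0.018 ] riser -0.08110216451050803 0.0059873971268577745
top index 0.18 [310.2, 169.1] [ 0.697  -0.1063  0.018 ] riser -0.0029813058349039785 0.0032563706795420283
```

View pics/c3.png

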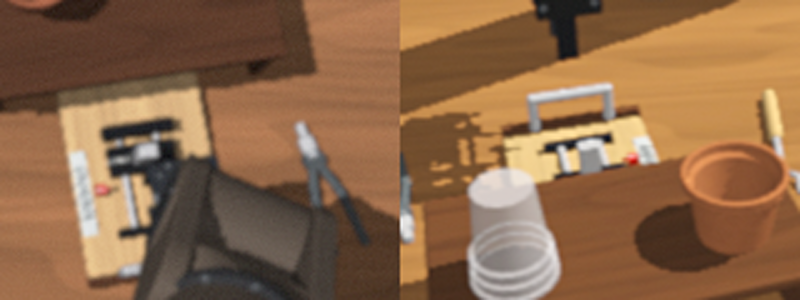

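The tray is at its stop, with the handle 208 mm in front of the edge. The red index shows at top px ≈(301,206) and scene px ≈(213,213). The jaw post is at top px ≈(318,190) and looks clear. Now I'll measure the index.

```bash
cat >> h.py <<'E'
O=np.array([.7005,-.109]);EX=np.array([.9875,.1573]);EY=np.array([-.1573,.9875])
def rz(p): return np.array([(p[:2]-O)@EX,(p[:2]-O)@EY,p[2]])
E
python3 - <<'E'
from h import *
np.set_printoptions(precision=4,suppress=True)
for n,g in(('top',(301,206)),('scene',(213,213))):
    c=cap(n);f=c['frame'].astype(int);m=(f[...,0]-np.maximum(f[...,1],f[...,2])>60)
    vv,uu=np.nonzero(m);k=(abs(uu-g[0])<8)&(abs(vv-g[1])<8);uu,vv=uu[k],vv[k]
    print(n,len(uu),[rz(atz(c,(uu.mean(),vv.mean()),z)) for z in(.032,.026)])
    for u,v in zip(uu,vv): print(u,v,f[v,u],rz(atz(c,(u,v),.032)),rz(atd(c,(u,v))))
    # jaw: raw depth in front of edge
    P=cloud(c);q=np.c_[(P[:,:2]-O)@EX,(P[:,:2]-O)@EY,P[:,2]]
    k=(q[:,0]<-.02)&(q[:,0]>-.15)&(abs(q[:,1])<.05)
    for z0,z1 in((.031,.042),(.072,.088)):
        j=q[k&(q[:,2]>z0)&(q[:,2]<z1)];
        if len(j):print(z0,len(j),np.median(j,0),np.percentile(j,5,0),np.percentile(j,95,0))
E
```

```text
top 26 [array([-0.1071,  0.0525,  0.032 ]), array([-0.1064,  0.0518,  0.026 ])]
299 203 [220 155 114] [-0.1003  0.0553  0.032 ] [-0.0982  0.0532  0.0154]
300 203 [227 157 118] [-0.1007  0.0525  0.032 ] [-0.0985  0.0502  0.0149]
301 203 [224 159 119] [-0.1011  0.0496  0.032 ] [-0.0986  0.0469  0.0115]
298 204 [207 132 105] [-0.1027  0.0587  0.032 ] [-0.1007  0.0567  0.0158]
299 204 [222 130 112] [-0.1031  0.0558  0.032 ] [-0.103   0.0557  0.0309]
300 204 [227 127 110] [-0.1036  0.053   0.032 ] [-0.1032  0.0526  0.0293]
301 204 [224 129 108] [-0.104   0.0501  0.032 ] [-0.1037  0.0497  0.0293]
302 204 [215 137 107] [-0.1045  0.0472  0.032 ] [-0.1041  0.0468  0.0286]
303 204 [209 146 110] [-0.1049  0.0443  0.032 ] [-0.1031  0.0423  0.0168]
298 205 [211 140 122] [-0.1056  0.0592  0.032 ] [-0.1052  0.0588  0.0288]
299 205 [222 140 135] [-0.106   0.0563  0.032 ] [-0.1062  0.0565  0.0334]
300 205 [228 138 135] [-0.1065  0.0535  0.032 ] [-0.1065  0.0535  0.0323]
301 205 [228 125 120] [-0.1069  0.0506  0.032 ] [-0.1069  0.0505  0.0315]
302 205 [215 118 106] [-0.1074  0.0477  0.032 ] [-0.1075  
[... 2694 characters left out ...]
  0.0492  0.0176]
212 215 [155  44  27] [-0.0942  0.0485  0.032 ] [-0.1007  0.0497  0.0271]
213 215 [154  41  22] [-0.0934  0.0512  0.032 ] [-0.1005  0.0525  0.0266]
214 215 [160  60  33] [-0.0926  0.054   0.032 ] [-0.1014  0.0556  0.0253]
215 215 [176 106  75] [-0.0918  0.0567  0.032 ] [-0.1009  0.0584  0.0251]
212 216 [143  71  45] [-0.0896  0.0475  0.032 ] [0.0021 0.031  0.1015]
213 216 [146  80  47] [-0.0888  0.0502  0.032 ] [0.0072 0.0326 0.1049]
214 216 [148  87  50] [-0.0879  0.0529  0.032 ] [0.0051 0.0355 0.1027]
0.031 48 [-0.0885 -0.0121  0.0371] [-0.1014 -0.0366  0.0331] [-0.0823  0.0388  0.0389]
0.072 49 [-0.071  -0.0009  0.0803] [-0.0815 -0.0097  0.0736] [-0.0672  0.0096  0.0819]
```

{"op": "drive_tool", "data": {"steps": [[0,4,0,0,0.4],[0,8,0,0,0.4],[0,12.5,0,0,0.4],[0,12.5,0,0,0.4],[0,12.5,3,0,0.4],[0,12.5,6,0,0.4],[0,12.5,8.3,0,0.4],[0,12.5,8.3,0,0.4],[0,12.5,8.3,0,0.9],[0,12.5,8.3,0,0.9],[0,12.5,8.3,0,0.9],[0,12.5,8.3,0,0.9],[0,12.5,8.3,0,0.9],[0,12.5,8.3,0,0.9]], "grip_force": 35}}

```text
time: 11.8
tool_pos: [0.6223, -0.1214, 0.0251]
tool_rot: [[-0.158, 0.987, 0.002], [0.987, 0.158, -0.0], [-0.001, 0.002, -1.0]]
force: [5.6, 1.4, 0.2]
grip_width: 0.016
finger_force: 35.0
```

{"op": "drive_tool", "data": {"steps": [[0,-0.5,0,0,0.9],[0,-1,0,0,0.9],[0,-1.5,0,0,0.9],[0,-2,0,0,0.9],[0,-2.3,0,0,0.9],[0,-2.5,0,0,0.9],[0,-2.5,0,0,0.9],[0,-2.5,0,0,0.9]]}}

```text
time: 12.8
tool_pos: [0.5981, -0.1253, 0.0252]
tool_rot: [[-0.158, 0.987, 0.003], [0.987, 0.158, -0.0], [-0.001, 0.003, -1.0]]
force: [6.8, 2.6, -1.9]
grip_width: 0.0158
finger_force: 35.0
```

```bash
python3 - <<'E'
from h import *
np.set_printoptions(precision=4,suppress=True)
s=ctrl.read_state();print(s['tool_pos'],rz(s['tool_pos']),s['force'],s['grip_width'])
I=[]
for n in('top','scene'):
    c=cap(n,n+'4.png')
    def W(x,y,z): return np.r_[O+x*EX+y*EY,z]
    p=proj(c,W(-.107,.045,.034))[0];print(n,p)
    i=np.round(p).astype(int);I.append(cv2.resize(c['frame'][i[1]-20:i[1]+20,i[0]-20:i[0]+20,::-1],(400,400),interpolation=cv2.INTER_CUBIC))
    f=c['frame'].astype(int)
    for v in range(i[1]-10,i[1]+8): print(v,' '.join('%3d,%3d'%(f[v,u,0],f[v,u,2]) for u in range(i[0]-8,i[0]+14)))
    print([ (q,r['p'],rz(atz(c,r['pixel'],.018))) for q in('jaw','index') for r in ctrl.pinpoint(n,q)[:1]])
cv2.imwrite('pics/c4.png',np.hstack(I))
E
```

```text
[ 0.5981 -0.1253  0.0252] [-0.1037  0.      0.0252] [ 6.7571  2.5872 -1.8676] 0.015778908682580476
top [302.9791 204.6376]
195 228,163 227,139 226,138 232,144 233,143 231,143 231,143 231,141 217,131 172,105 109, 71  72, 54  70, 53  85, 68 100, 79 109, 86 112, 88 112, 91 110, 88 110, 85 107, 86  99, 82
196 227,165 229,142 226,137 231,143 234,144 235,148 232,145 231,144 214,128 162, 99 101, 68  71, 55  72, 57  89, 69 105, 85 112, 90 118, 93 114, 91 111, 88 113, 90 110, 87 101, 80
197 224,170 224,140 226,136 229,141 234,146 235,147 233,144 230,142 208,124 150, 93  91, 61  70, 56  77, 62  98, 78 112, 90 113, 90 114, 94 114, 91 114, 90 113, 91 106, 86  92, 74
198 218,170 223,144 226,140 230,143 232,144 234,148 232,144 229,138 201,123 131, 81  76, 55  71, 55  82, 64 102, 83 112, 89 117, 93 113, 89 115, 92 113, 92 106, 83  97, 77  79, 62
199 219,178 225,147 227,137 229,142 232,145 234,146 235,148 230,141 194,116 126, 80  75, 57  70, 56  85, 67 105, 84 116, 92 113, 92 112, 90 111, 87 109, 86  95, 76  84, 65  71, 57
200 221,185 228,155 228,140 230,144 234,146 235,147 234,144 228,137 187,113 1
[... 4883 characters left out ...]
, 54 137, 48 147, 45 148, 49 150, 50 153, 55 153, 68 148, 80 144, 77 138, 58 137, 48 136, 48 138, 49 137, 48
217  87, 57  92, 53  91, 48  98, 46 105, 49 116, 50 132, 55 139, 55 139, 55 139, 52 141, 53 140, 54 141, 55 139, 51 139, 50 138, 51 139, 51 138, 50 139, 50 138, 51 136, 50 135, 50
218 131, 52 140, 55 140, 54 139, 53 139, 54 141, 55 142, 54 143, 53 141, 55 140, 54 139, 54 139, 56 138, 55 138, 53 138, 54 137, 52 138, 52 137, 54 137, 53 135, 52 134, 53 133, 52
219 145, 56 146, 55 144, 55 143, 55 141, 55 141, 55 140, 54 139, 54 140, 54 141, 54 139, 53 139, 55 136, 53 136, 52 136, 51 136, 52 134, 52 134, 53 132, 51 132, 52 131, 51 133, 54
[('jaw', 0.47, array([-0.1122,  0.0035,  0.018 ]))]
```

View pics/c4.png

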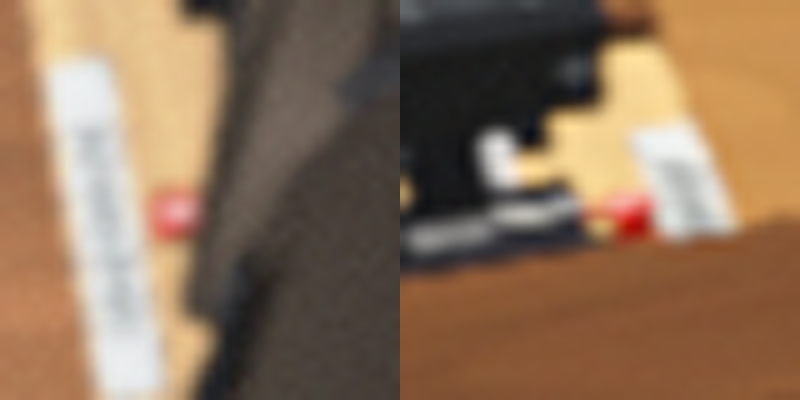

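The scene crop shows the jaw's white line at about px (204,212.5). It is nearly level with the red pointer at about (209,213), and the tip of the line meets the pointer. I'll quantify the residual.

```bash
python3 - <<'E'
from h import *
np.set_printoptions(precision=4,suppress=True)
F=0;Z=0
for _ in range(12):
    c=cap('scene');F=F+c['frame'].astype(float)/12;Z=Z+c['range_z']/12
c['range_z']=Z
print('white line, by column:')
for u in range(199,207):
    v=np.arange(208,217) if u>203 else np.arange(210,217)
    w=np.clip(F[v,u,2]-70,0,None)*(np.abs(v-(213-.25*(u-202)))<2.2);vc=(w*v).sum()/w.sum()
    print(u,round(vc,2),rz(atz(c,(u,vc),.036)),rz(atd(c,(u,vc))))
print('redness, pointer+block:')
for u in range(205,216):
    v=np.arange(209,217);r=F[v,u,0]-1.0*F[v,u,1];g=F[v,u,1]
    print(u,np.round(r).astype(int),'G',np.round(g).astype(int))
def W(x,y,z): return np.r_[O+x*EX+y*EY,z]
for x in(-.1,-.105,-.110):
    print(x,'line',proj(c,[W(x,.02,.036),W(x,.04,.036)]).round(2).tolist(),'ptr',proj(c,[W(x,.043,.032),W(x,.048,.032)]).round(2).tolist(),'blk top +x,-x edge',proj(c,[W(x+.006,.054,.032),W(x-.006,.054,.032)]).round(2).tolist())
E
```

```text
white line, by column:
199 213.45 [-0.1067  0.0138  0.036 ] [-0.0903  0.0116  0.048 ]
200 213.02 [-0.1079  0.0169  0.036 ] [-0.1065  0.0167  0.037 ]
201 212.99 [-0.1072  0.0197  0.036 ] [-0.1045  0.0193  0.038 ]
202 212.96 [-0.1065  0.0224  0.036 ] [-0.1033  0.0219  0.0384]
203 212.95 [-0.1058  0.0251  0.036 ] [-0.103   0.0247  0.0381]
204 212.83 [-0.1055  0.028   0.036 ] [-0.1028  0.0275  0.038 ]
205 212.31 [-0.1072  0.0312  0.036 ] [-0.106   0.031   0.0369]
206 211.91 [-0.1083  0.0343  0.036 ] [-0.1065  0.034   0.0373]
redness, pointer+block:
205 [32 20 -1  0  1  0  1  8] G [169  88  90 148 136  77  46  50]
206 [32 25  5 -1 -1 -1  0 11] G [172 110 114 161 115  55  46  53]
207 [33 33 24 12 13 11  2 15] G [198 171 152 160 101  49  48  57]
208 [32 32 35 45 56 38 15 22] G [214 208 191 166 106  93  73  64]
209 [32 32 40 65 75 42 26 28] G [216 216 205 170 125 152 115  78]
210 [32 35 50 71 82 46 39 38] G [213 211 195 166 129 162 124  85]
211 [ 31  38  64  75 113  85  72  60] G [211 205 181 166 111 110  86  77]
212 [ 32  39  65  86 142 145 111  74] G [210 205 182 159  88  42  46  73]
213 [ 28  37  66 103 150 158 114  67] G [214 207 181 134  60  14  42  81]
214 [ 14  25  59 112 121 119 102  62] G [225 214 179 120  72  46  60  88]
215 [ 2  8 23 52 40 50 72 60] G [225 221 204 173 159 133 107  94]
-0.1 line [[201.6, 214.42], [208.56, 213.22]] ptr [[209.67, 214.17], [211.39, 213.87]] blk top +x,-x edge [[213.91, 214.72], [213.0, 212.33]]
-0.105 line [[201.27, 213.42], [208.2, 212.23]] ptr [[209.31, 213.18], [211.02, 212.88]] blk top +x,-x edge [[213.53, 213.72], [212.62, 211.35]]
-0.11 line [[200.93, 212.42], [207.84, 211.24]] ptr [[208.94, 212.19], [210.65, 211.89]] blk top +x,-x edge [[213.15, 212.72], [212.25, 210.37]]
```

The line reads x≈-0.1067 and the index ≈-0.1077, so about 1 mm is left.

{"op": "drive_tool", "data": {"steps": [[0,-0.1,0,0,0.9],[0,-0.1,0,0,0.9],[0,-0.1,0,0,0.9],[0,-0.1,0,0,0.9]]}}

```text
time: 14.2
tool_pos: [0.5972, -0.1254, 0.0252]
tool_rot: [[-0.158, 0.987, 0.003], [0.987, 0.158, -0.0], [-0.001, 0.003, -1.0]]
force: [7.6, 3.2, -1.2]
grip_width: 0.0161
finger_force: 35.0
```

```bash
python3 - <<'E'
from h import *
np.set_printoptions(precision=4,suppress=True)
s=ctrl.read_state();print(rz(s['tool_pos']),s['force'],s['grip_width'],s['time'])
F=0
for _ in range(12):
    c=cap('scene');F=F+c['frame'].astype(float)/12
t=cap('top');print('tray/handle check',[rz(atz(c,r['pixel'],.066)) for r in ctrl.pinpoint('scene','tray_handle')[:1]])
xs=[]
for u in range(200,207):
    v=np.arange(208,217) if u>203 else np.arange(210,217)
    w=np.clip(F[v,u,2]-70,0,None)*(np.abs(v-(213-.25*(u-202)))<2.4);vc=(w*v).sum()/w.sum();xs.append(rz(atz(c,(u,vc),.036))[0])
print(np.array(xs),np.mean(xs))
cv2.imwrite('pics/c5.png',cv2.resize(F[202:220,192:220,::-1].astype(np.uint8),None,fx=28,fy=28,interpolation=cv2.INTER_CUBIC))
E
```

```text
[-0.1046  0.      0.0252] [ 7.5735  3.1913 -1.2333] 0.016087585824652705 14.2
tray/handle check [array([-0.197 , -0.0059,  0.066 ])]
[-0.1082 -0.1074 -0.1066 -0.1064 -0.108  -0.1085 -0.1084] -0.10764391085648385
```

View pics/c5.png

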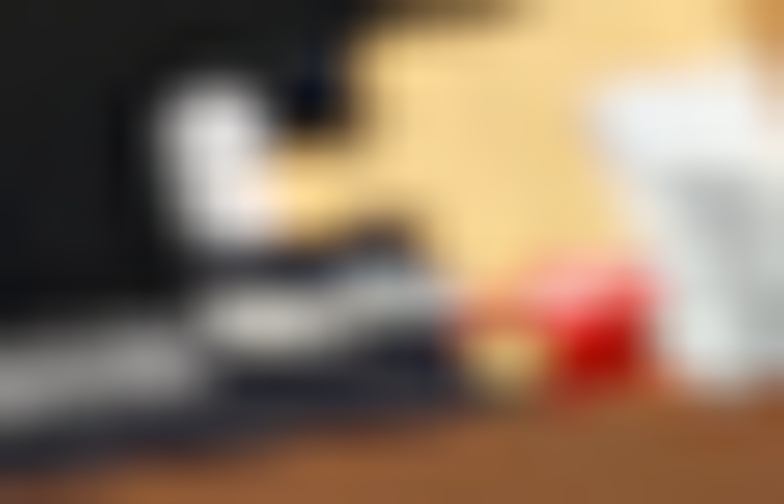

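The averaged crop shows the white line (210,325)→(430,290) running straight to the pointer at (490,310). The offset is about 1 row, and 1.1 rows is what the height difference alone should give. Both read x≈-0.1077, so they're aligned, and I'm handing in while holding.

```bash
python3 -c "
from cell import ctrl
print(ctrl.finish_job())"
```

```text
the job is handed in; nothing more can be done
None
```

The tray is out at its stop, and the gripper is holding the jaw open with its white line on the red index, aligned to within about 1 mm as measured from the camera images. The job was handed in at about 15 s of the 48 s allowed; I don't have the verdict.

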